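# Uncover the autoclave spanner in the parts tray

### The job

The autoclave's long spanner is buried in the grey parts tray, under a U-shaped sheet-aluminium instrument cover. Lift the cover off and set it down upright, as it stood, in the empty other half of the same tray; then lift out the spanner and lay it flat on the middle of the grey mat. Set both down, do not drop them.

Things in the scene. Friction and masses are not known exactly. Their poses are not given: they have to be found in the camera images.
- tray: Shallow grey plastic parts tray fixed to the bench, 270 (its x) x 320 (its y) x 40 mm high, walls and floor 4 mm thick. Origin: centre of its underside; z up. A 4 mm divider across its x at x = +105 mm, 36 mm high, parts off a narrow strip along the +x wall filled with small fixed nuts and bolts; the rest is one open bay (x -131 to +103 mm, y -156 to +156 mm). The covered spanner lies in the -y half of the bay; the +y half is empty.
- cover: Loose U-shaped instrument cover of bent 3 mm bare aluminium sheet, open side down, standing astride the spanner like a tunnel: 110 mm long (its x), 54 mm wide over its two side flanges (its y; 48 mm inside), 36 mm high, about 0.16 kg, dark vent slots on top. Origin: centre of its footprint, level with the lower edges of the flanges; z up. It rests on the tray floor, not on the spanner, and can be pinched across the flanges from above.
- spanner: Loose long steel spanner lying flat on the tray floor under the cover, both heads sticking out at the cover's ends: 170 mm long (its x; ring head at -x, open jaw at +x, heads up to 30 mm wide), shaft 14 mm wide (its y), 9 mm thick throughout, about 0.16 kg. Origin: middle of its underside, at mid-length of the shaft and within 10 mm of its centre of mass; z up. (The 110 mm spanner loose on the bench is another tool and is not wanted.)
- mat: Flat grey mat fixed to the bench beside the tray (left or right of it), 200 (its x) x 180 (its y) x 3 mm. Origin: centre of its underside; z up.

How it is judged:
On the way, in this order (a step that is already met when the one before it is completed fails the run):
1. the cover stands upright and still on the tray floor in the other (+y) half, the spanner still lying in the tray (y of cover in the frame of tray between 0.02 and 0.16 m and x of cover in the frame of tray between -0.14 and 0.11 m and z of cover in the frame of tray below 0.015 m and angle between cover's own z axis and vertical below 0.17 rad and linear speed of cover below 0.03 m/s and z of spanner in the frame of tray below 0.02 m and x of spanner in the frame of tray between -0.14 and 0.11 m and y of spanner in the frame of tray between -0.16 and 0.01 m), for 0.2 s.
2. the spanner is lifted clear of the tray's rim (z of spanner in the frame of tray above 0.05 m), for 0.1 s.
At the end, for the whole second after the job is handed in: The cover stands upright (within 10 degrees) and at rest on the tray floor, its origin at tray y above +20 mm; the spanner lies flat (within 10 degrees) and at rest on the mat, its middle within 50 mm of the mat's centre along each of the mat's sides (y of cover in the frame of tray between 0.02 and 0.16 m and x of cover in the frame of tray between -0.14 and 0.11 m and z of cover in the frame of tray below 0.015 m and angle between each of cover, spanner's own z axis and vertical below 0.17 rad and linear speed of each of cover, spanner below 0.03 m/s and x of spanner in the frame of mat between -0.05 and 0.05 m and y of spanner in the frame of mat between -0.05 and 0.05 m and z of spanner in the frame of mat below 0.01 m); the robot touches nothing.
It fails at once if the cover is dropped (moves faster than 0.7 m/s while less than 30 mm above the bench) (height (world z) of cover below 0.03 m and linear speed of cover above 0.7 m/s).
It fails at once if the spanner is dropped (moves faster than 0.7 m/s while less than 30 mm above the bench) (height (world z) of spanner below 0.03 m and linear speed of spanner above 0.7 m/s).
It also fails if it takes over 51 s, if anything falls off the work surface, if the arm or the gripper's body presses on something with over 40 N, if the wrist force passes 120 N, or if a joint passes its speed limit or range.

### The arm

A 6-joint arm with a two-finger parallel gripper is mounted at the origin on the work surface. World frame = base frame: x ahead of the robot, y to its left, z up, the work surface at z = 0. Lengths are in m, angles in rad, forces in N, time in s.
With the tool pointing down it reaches from about 0.375 to 0.9 m from the base axis. Payload 3.1 kg.
Tool frame: the origin (TCP) lies midway between the tips of the shut fingers; the grasp point (between the pads) lies 19 mm behind it; z points along the fingers, y is the line along which they close (so a half turn about z gives the same grasp; the last joint's range is limited). The gripper opens to 85 mm and grips with 20 to 120 N. Pads are 22 mm wide; open, the fingers measure 114 mm over their backs; the gripper's body (76 mm by 85 mm) begins 54 mm behind the grasp point. The pads swing forward as they close: fully open they stand 13 mm farther back than shut.
Start: joints at [-1.399, 0.527, 1.433, -0, 1.181, -0.178], TCP at [0.214, -0.587, 0.231] pointing down, gripper open.
Joint ranges: [-3.08, 3.08], [-0.75, 2.2], [0.22, 2.44], [-1.43, 4.57], [0, 2.65], [-2.85, 2.85]. Speed limits (rad/s): [2.79, 2.79, 3.14, 3.14, 3.14, 3.14].

### API

Orientations are given as a unit quaternion [x, y, z, w].
In Python, from station import manip gives the robot as it stands. The module is installed in compiled form; this text tells all that it offers.
- The arm moves only by the tool apply_moves, never from a script. Its arguments are lists of equal length, an entry for each row: "claw": the gripper's target within -1 to 1 (fully open at 1, half-way at 0, shut at -1); "travel": the shift along the tool's x, y, z scaled (see below), a list of three; "turn": the turn, a rotation vector about the tool's x, y, z scaled (see below), a list of three. In form: {"claw": [claw, ...], "travel": [[dx, dy, dz], ...], "turn": [[rx, ry, rz], ...]}. A call has 1 to 5 rows; each row is the pose to reach, as a shift and turn from the pose commanded when the call began, along the tool's axes at that moment, turning the shorter way round; what a row does not reach only later rows make up. The controller multiplies each number of a shift by 800 mm and each number of a turn by 180 degrees. A row lasts 1/12 s, in which the tool goes at most 41.7 mm and 7.16 degrees, less where a joint would pass 70% of its speed; a pose out of reach is approached as far as the arm can. A call with a number of a shift or a turn outside -1 to 1 is refused whole. A call with a gripper value outside its range is refused whole. The fingers move at their own pace and stop on an object; "newtons" is the grip in N (left out, the last holds). Time passes only in rows, so rows that repeat a pose let the fingers close. It gives the time, the measured TCP pose, the force, the opening and the grip force at its end, in the units of the state.
- manip.sense(): the state, without advancing time (a new reading comes with each control period).
- manip.snapshot(name): name is "side" or "top"; returns a dict with "pixels" (420x560x3 uint8, red, green, blue), "depth" (420x560 float32, m along the optical axis (not along the pixel's ray), 0 where there is no reading), "intrinsics" (3x3 intrinsics, pixels), "R" (3x3) and "t" (3): a world point X has camera coordinates R X + t. Camera axes: x right, y down, z forward; pixel columns grow to the right and rows downward; lengths in m; the calibration is good to about 2 mm. A picture is of the moment at which its call begins.
- manip.sign_off(): hands the job in; it is judged then, once.
The state is a dict: "t": time; "q": joint angles; "qd": joint speeds; "tau": joint torques, N m; "tcp_pos": TCP position; "tool_rot": TCP orientation; "force": force on the tool from outside, world axes, zero at the start; "ft_torque": the same for the moment, N m; "finger_gap": opening from 0.0 (shut) to 1.0 (fully open); "gripper_force": force on a finger pad.
Only numpy, scipy, OpenCV 4.12 (cv2) and the standard library are available. Lean on these libraries where they do the work, as an engineer would, in place of code of your own. Each camera call takes 0.05 s, during which the arm holds its last target. There are 200 camera calls.

## Working session

There is one attempt and no reset: what is moved stays moved. The work goes in short steps, Python scripts to look and compute and a tool call to move; the robot and the scene stay as the last step left them, time stands still between calls to the robot, and variables do not carry over. Pictures are saved under pics/ and viewed, at most 10 in all, crops included, and the job is handed in when it is done.

Besides the shell and the picture viewer there is one more tool, called after "Call:" as name(argument=value, ...), one argument or row to a line, values as JSON. apply_moves: Moves the arm, as the interface text tells. Shifts and turns lie within -1 to 1; 1 stands for 800 mm of shift or 180 degrees of turn. Its arguments: {"type":"object","properties":{"claw":{"type":"array","items":{"type":"number"}},"travel":{"type":"array","items":{"type":"array","items":{"type":"number"}}},"turn":{"type":"array","items":{"type":"array","items":{"type":"number"}}},"newtons":{"type":"number"}},"required":["claw","travel","turn"]}

```bash
mkdir -p pics
cat > h.py <<'E'
import numpy as np, cv2
from station import manip
def snap(n,f):
    s=manip.snapshot(n); cv2.imwrite('pics/'+f,s['pixels'][:,:,::-1]); np.savez('pics/'+f+'.npz',**s); return s
def world(s):
    K=s['intrinsics'];d=s['depth'];v,u=np.mgrid[:d.shape[0],:d.shape[1]]
    c=np.stack([(u-K[0,2])/K[0,0]*d,(v-K[1,2])/K[1,1]*d,d],-1)
    return (c-s['t'])@s['R']
E
python3 -c "
from h import *
for n in ('top','side'):
    s=snap(n,n+'0.png'); print(n,-s['R'].T@s['t'],s['R'][2])
s=manip.sense();print(s['t'],s['tcp_pos'],s['tool_rot'],s['finger_gap'],s['force'])
"
```

```text
top [ 0.44406038 -0.07267546  0.73136847] [ 0.15850701  0.03141116 -0.98685808]
side [0.37727959 0.65243021 0.63300019] [ 0.2037709  -0.76059996 -0.61641311]
0.1 [ 0.21412031 -0.58647657  0.23041022] [ 9.84748320e-01  1.73981966e-01  1.76760410e-05 -1.01034374e-03] 1.0007708074039219 [ 0.54013729 -0.11254263 -0.50557566]
```

View pics/top0.png

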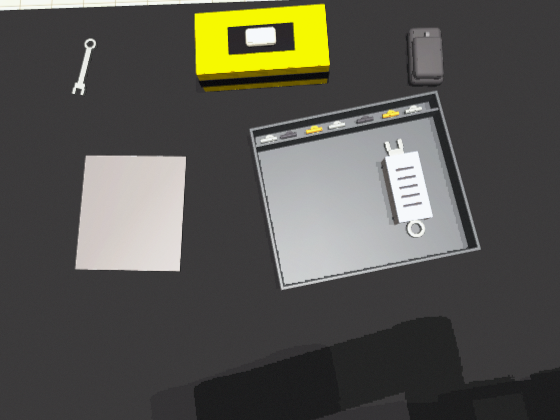

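View pics/side0.png

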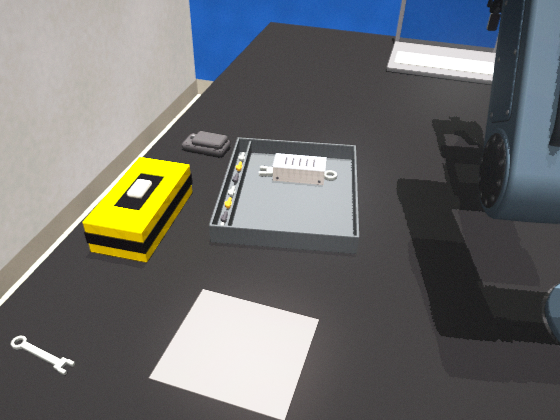

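The top view shows the cover at about (408,187) with the spanner's jaw at (395,147) and ring at (416,229). The tray's corners are (250,130), (437,93), (479,248) and (282,288). The mat is centred near (132,213), to the left of the tray.

```bash
cat > m.py <<'E'
from h import *
s=np.load('pics/top0.png.npz');P=world(s);d=s['depth'];pix=s['pixels'].astype(int)
v,u=np.mgrid[:420,:560]
def rect(name,m):
    m=cv2.morphologyEx(m.astype(np.uint8),cv2.MORPH_OPEN,np.ones((2,2)))
    n,l,st,_=cv2.connectedComponentsWithStats(m); k=1+st[1:,4].argmax(); m=l==k
    p=P[m]; r=cv2.minAreaRect(p[:,:2].astype(np.float32)*1000)
    print(name,m.sum(),'c',r[0],'size',r[1],'ang',r[2],'z',np.median(p[:,2]))
    return p
ok=d>0; z=P[...,2]
box=lambda a,b,c,e:(u>a)&(u<b)&(v>c)&(v<e)&ok
for uv in [(132,213),(330,220),(420,250),(408,187),(395,147),(416,222),(260,60)]: print(uv,P[uv[1],uv[0]].round(4))
b=pix.sum(-1)
rect('mat',box(60,200,140,285)&(b>350))
rect('cover',box(370,445,135,245)&(z>.030)&(z<.055)&(b>250))
rect('rim',box(240,490,85,295)&(z>.03)&(z<.06))
r=rect('ring',box(400,432,221,240)&(b>420))
j=rect('jaw',box(380,410,135,158)&(b>420)&(z<.03))
print('ring',r.mean(0),'jaw',j.mean(0))
rect('yellow',box(180,340,0,95)&(z>.02));
E
python3 m.py
```

```text
(132, 213) [ 0.5533  0.2066 -0.0021]
(330, 220) [ 0.5341 -0.1349  0.0032]
(420, 250) [ 0.481  -0.2814  0.0058]
(408, 187) [ 0.5807 -0.2589  0.0406]
(395, 147) [ 6.598e-01 -2.516e-01  5.000e-04]
(416, 222) [ 0.5268 -0.2757  0.0135]
(260, 60) [ 0.7931 -0.0232  0.0685]
mat 11771 c (550.818115234375, 109.57441711425781) size (371.6781311035156, 200.75927734375) ang 88.01459503173828 z 0.002065605204014101
cover 2338 c (549.0504150390625, -180.2283172607422) size (118.14166259765625, 276.4139404296875) ang 21.166893005371094 z 0.03946406636084035
rim 3101 c (587.169677734375, -192.91500854492188) size (281.9492492675781, 339.0322570800781) ang 10.52104377746582 z 0.03597676677108783
ring 501 c (490.7574157714844, -187.34963989257812) size (39.291542053222656, 244.49795532226562) ang 13.027336120605469 z 0.003856669134505747
jaw 511 c (565.924560546875, -168.53759765625) size (53.59526824951172, 309.770263671875) ang 49.170169830322266 z 0.0045079422475476985
ring [ 0.51130836 -0.27882235  0.00685752] jaw [ 0.65830075 -0.25044641  0.01113919]
yellow 9778 c (687.297119140625, -33.414588928222656) size (488.02191162109375, 228.0707244873047) ang 1.2091031074523926 z 0.0692916223414509
```

```bash
cat >> h.py <<'E'
def onplane(s,uv,z):
    uv=np.atleast_2d(uv).astype(float); R=s['R'];C=-R.T@s['t']
    r=np.c_[uv,np.ones(len(uv))]@np.linalg.inv(s['intrinsics']).T@R
    return C+r*((z-C[2])/r[:,2])[:,None]
def rect(s,name,m,z):
    m=cv2.morphologyEx(m.astype(np.uint8),cv2.MORPH_OPEN,np.ones((2,2)))
    n,l,st,_=cv2.connectedComponentsWithStats(m); k=1+st[1:,4].argmax(); v,u=np.nonzero(l==k)
    p=onplane(s,np.c_[u,v],z); r=cv2.minAreaRect(p[:,:2].astype(np.float32)*1000)
    print(name,len(u),'c',np.round(r[0],1),'size',np.round(r[1],1),'ang',round(r[2],1),'mean',p.mean(0).round(4))
E
cat > m.py <<'E'
from h import *
s=np.load('pics/top0.png.npz');P=world(s);z=P[...,2];b=s['pixels'].astype(int).sum(-1)
v,u=np.mgrid[:420,:560]
box=lambda a,b,c,e:(u>a)&(u<b)&(v>c)&(v<e)
rect(s,'mat',box(60,200,140,285)&(b>350),.003)
rect(s,'cover',box(370,445,150,225)&(b>600),.040)
rect(s,'ring',box(400,432,221,240)&(b>480),.013)
rect(s,'jaw',box(380,410,135,153)&(b>480),.013)
q=onplane(s,[(250,130),(437,93),(479,248),(282,288)],.04);print(q.round(4),q.mean(0))
for a in(400,450,500,550,600,650):print(a,box(370,445,150,225)[b>a].sum())
q=z[30:60,200:320];print('box top',np.median(q),P[85,200],P[85,325])
im=s['pixels'][80:300,240:490,::-1];cv2.imwrite('pics/c.png',cv2.resize(im,None,fx=2.7,fy=2.7,interpolation=cv2.INTER_CUBIC))
E
python3 m.py
```

```text
mat 11807 c [553.8 204.5] size [179.2 200.2] ang 88.0 mean [0.5517 0.2043 0.003 ]
cover 2149 c [ 580.1 -261.2] size [126.7  54.3] ang 8.9 mean [ 0.5806 -0.2609  0.04  ]
ring 471 c [ 511.1 -276.5] size [50.3 28.2] ang 88.9 mean [ 0.5105 -0.2775  0.013 ]
jaw 412 c [ 659.6 -250.4] size [48.1 28.3] ang 88.5 mean [ 0.6596 -0.251   0.013 ]
[[ 0.6835 -0.0034  0.04  ]
 [ 0.7396 -0.3167  0.04  ]
 [ 0.4809 -0.3635  0.04  ]
 [ 0.4232 -0.053   0.04  ]] [ 0.5818016  -0.18415438  0.04      ]
400 5000
450 4701
500 3476
550 2292
600 2152
650 2076
box top 0.06990388364303829 [ 7.84663400e-01  9.09799110e-02 -5.95778564e-04] [ 0.77670579 -0.13403157  0.00201748]
```

View pics/c.png

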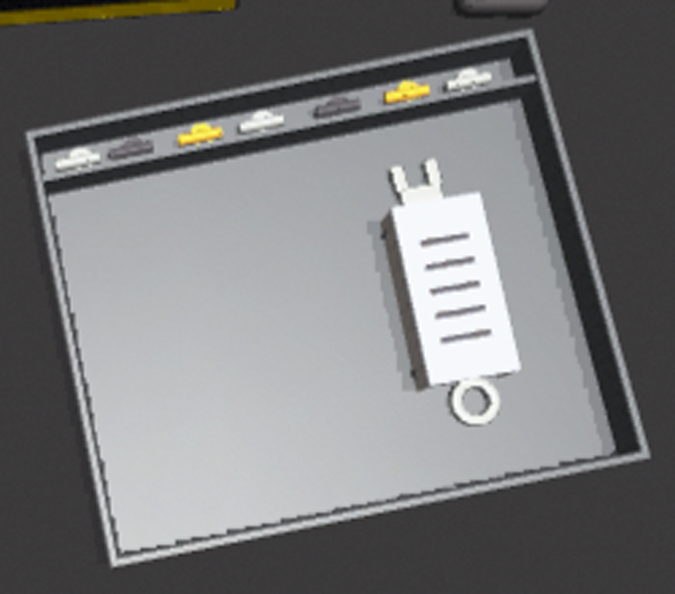

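The crop confirms the tray layout: the cover's top corners are at crop (390,208), (480,194), (520,370) and (428,386). The spanner's ring and jaw stick out in line, and the +y half of the bay is empty.

```bash
cat > go.py <<'E'
import sys
from h import *
from scipy.spatial.transform import Rotation as Ro
def go(x,y,z,yaw):
    s=manip.sense();R=Ro.from_quat(s['tool_rot']).as_matrix()
    d=R.T@(np.array([x,y,z])-s['tcp_pos'])
    cy=np.degrees(np.arctan2(R[1,0],R[0,0]))
    T=Ro.from_euler('z',yaw,degrees=True).as_matrix()@np.diag([1.,-1,-1])
    rv=Ro.from_matrix(R.T@T).as_rotvec(degrees=True)
    print('t',round(s['t'],2),'pos',s['tcp_pos'].round(4),'yaw',cy.round(2),'gap',round(s['finger_gap'],3),'F',s['force'].round(1),'gf',s['gripper_force'])
    print('travel',(d/.8).round(4),'turn',(rv/180).round(4),'rows',max(np.linalg.norm(d)/.0417,np.linalg.norm(rv)/7.16).round(1))
if __name__=='__main__': go(*map(float,sys.argv[1:]))
E
python3 -c "
from h import *
s=np.load('pics/top0.png.npz')
q=onplane(s,np.array([(390,208),(480,194),(520,370),(428,386)])/2.7+[240,80],.04)[:,:2];print(q,q.mean(0))
for a,b in((0,3),(1,2)):print(np.degrees(np.arctan2(*(q[a]-q[b])[::-1])),np.linalg.norm(q[a]-q[b]))
"; python3 go.py 0.582 -0.261 0.11 10
```

```text
[[ 0.63158874 -0.22389801]
 [ 0.63903547 -0.27842347]
 [ 0.53122085 -0.29486868]
 [ 0.52271395 -0.24047472]] [ 0.58113975 -0.25941622]
8.657075021070684 0.1101294955119632
8.672608777403552 0.10906161300787863
t 0.1 pos [ 0.2141 -0.5865  0.2304] yaw 20.04 gap 1.001 F [ 0.5 -0.1 -0.5] gf 0.0
travel [ 0.5714 -0.2243  0.1512] turn [-0.0006 -0.0001  0.0558] rows 12.1
```

Call:
apply_moves(
  claw=[1,1,1,1,1],
  travel=[
    [0.57,-0.223,0.15],
    [0.57,-0.223,0.15],
    [0.57,-0.223,0.15],
    [0.57,-0.223,0.15],
    [0.57,-0.223,0.15],
  ],
  turn=[
    [0,0,0.063],
    [0,0,0.063],
    [0,0,0.063],
    [0,0,0.063],
    [0,0,0.063],
  ],
  newtons=60,
)

```text
t: 0.52
tcp_pos: [0.3668, -0.4517, 0.181]
tool_rot: [0.997, 0.075, -0.0, -0.0]
force: [0.1, -0.2, 0.1]
finger_gap: 1.002
gripper_force: 0.0
```

```bash
python3 go.py 0.581 -0.26 0.11 8.7
```

```text
t 0.52 pos [ 0.3668 -0.4517  0.181 ] yaw 8.65 gap 1.002 F [ 0.1 -0.2  0.1] gf 0.0
travel [ 0.3008 -0.1966  0.0888] turn [-0.0002  0.0001 -0.0003] rows 7.1
```

Call:
apply_moves(
  claw=[1,1,1,1,1],
  travel=[
    [0.3,-0.196,0.088],
    [0.3,-0.196,0.088],
    [0.3,-0.196,0.088],
    [0.3,-0.196,0.088],
    [0.3,-0.196,0.088],
  ],
  turn=[
    [0,0,0],
    [0,0,0],
    [0,0,0],
    [0,0,0],
    [0,0,0],
  ],
)

```text
t: 0.93
tcp_pos: [0.5177, -0.3165, 0.1312]
tool_rot: [0.997, 0.076, -0.0, -0.0]
force: [0.1, -0.5, -0.2]
finger_gap: 0.999
gripper_force: 0.0
```

```bash
python3 go.py 0.581 -0.26 0.09 8.7
```

```text
t 0.93 pos [ 0.5177 -0.3165  0.1312] yaw 8.69 gap 0.999 F [ 0.1 -0.5 -0.2] gf 0.0
travel [ 0.089  -0.0578  0.0515] turn [-0.0002  0.0002 -0.    ] rows 2.3
```

Call:
apply_moves(
  claw=[1,1,1,1,1],
  travel=[
    [0.08,-0.052,0.05],
    [0.08,-0.052,0.05],
    [0.08,-0.052,0.05],
    [0.08,-0.052,0.05],
    [0.08,-0.052,0.05],
  ],
  turn=[
    [0,0,0],
    [0,0,0],
    [0,0,0],
    [0,0,0],
    [0,0,0],
  ],
)

```text
t: 1.35
tcp_pos: [0.5733, -0.2674, 0.0916]
tool_rot: [0.997, 0.076, -0.001, -0.0]
force: [0.3, -0.8, -0.2]
finger_gap: 1.0
gripper_force: 0.0
```

```bash
python3 go.py 0.581 -0.26 0.006 8.7; python3 -c "
from h import *
s=snap('top','t1.png')
s2=snap('side','s1.png')
cv2.imwrite('pics/t1c.png',cv2.resize(np.hstack([s['pixels'][80:300,300:500,::-1],s2['pixels'][90:310,200:400,::-1]]),None,fx=2,fy=2))"
```

```text
t 1.35 pos [ 0.5733 -0.2674  0.0916] yaw 8.76 gap 1.0 F [ 0.3 -0.8 -0.2] gf 0.0
travel [ 0.0111 -0.0076  0.107 ] turn [-0.0001  0.0004  0.0003] rows 2.1
```

View pics/t1c.png

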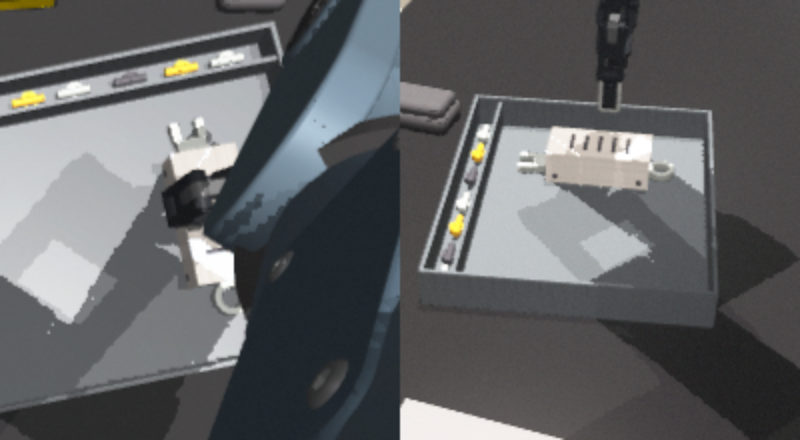

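The gripper is over the cover's middle: in the side half the fingers are at (608,95) above the cover centre (600,158), lined up along its length. Descending now, with the lateral correction first.

Call:
apply_moves(
  claw=[1,1,1,1,1],
  travel=[
    [0.011,-0.0075,0.01],
    [0.011,-0.0075,0.04],
    [0.011,-0.0075,0.075],
    [0.011,-0.0075,0.095],
    [0.011,-0.0075,0.105],
  ],
  turn=[
    [0,0,0],
    [0,0,0],
    [0,0,0],
    [0,0,0],
    [0,0,0],
  ],
)

```text
t: 1.87
tcp_pos: [0.5799, -0.2601, 0.0058]
tool_rot: [0.997, 0.075, -0.001, -0.001]
force: [-0.1, 0.1, 0.3]
finger_gap: 0.999
gripper_force: 0.0
```

Call:
apply_moves(
  claw=[-1,-1,-1,-1,-1],
  travel=[
    [0,0,0],
    [0,0,0],
    [0,0,0],
    [0,0,0],
    [0,0,0],
  ],
  turn=[
    [0,0,0],
    [0,0,0],
    [0,0,0],
    [0,0,0],
    [0,0,0],
  ],
)

```text
t: 2.28
tcp_pos: [0.5823, -0.2609, 0.0095]
tool_rot: [0.997, 0.076, 0.001, 0.001]
force: [0.6, -1.5, 3.0]
finger_gap: 0.623
gripper_force: 64.6
```

Call:
apply_moves(
  claw=[-1,-1,-1,-1,-1],
  travel=[
    [0,0,0],
    [0,0,-0.005],
    [0,0,-0.015],
    [0,0,-0.03],
    [0,0,-0.045],
  ],
  turn=[
    [0,0,0],
    [0,0,0],
    [0,0,0],
    [0,0,0],
    [0,0,0],
  ],
)

```text
t: 2.7
tcp_pos: [0.5812, -0.2599, 0.0449]
tool_rot: [0.997, 0.076, -0.0, -0.0]
force: [-0.1, -0.1, -1.8]
finger_gap: 0.622
gripper_force: 64.1
```

```bash
python3 go.py 0.5815 -0.2605 0.07 8.7; python3 -c "
from h import *
s2=snap('side','s2.png')
cv2.imwrite('pics/s2c.png',cv2.resize(s2['pixels'][90:310,180:420,::-1],None,fx=2.5,fy=2.5))"
```

```text
t 2.7 pos [ 0.5812 -0.2599  0.0449] yaw 8.71 gap 0.622 F [-0.1 -0.1 -1.8] gf 64.14443850517273
travel [ 0.0003  0.0008 -0.0314] turn [-0.0002  0.0002  0.    ] rows 0.6
```

View pics/s2c.png

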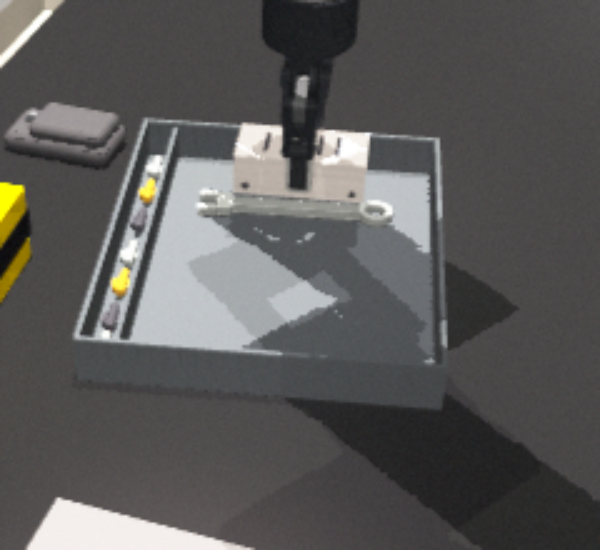

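The cover hangs level in the gripper, with its centre at about (300,165). The spanner is still flat on the tray floor, from (210,200) to (375,212). Next I carry the cover 155 mm to the +y half.

```bash
python3 go.py 0.554 -0.108 0.055 8.7
```

```text
t 2.75 pos [ 0.5829 -0.261   0.0478] yaw 8.72 gap 0.624 F [ 0.2 -0.5  0.9] gf 64.25417840480804
travel [-0.0067 -0.1945 -0.0097] turn [ 0.001  -0.0011  0.0001] rows 3.7
```

Call:
apply_moves(
  claw=[-1,-1,-1,-1,-1],
  travel=[
    [0,-0.01,-0.01],
    [-0.001,-0.035,-0.012],
    [-0.003,-0.07,-0.012],
    [-0.004,-0.105,-0.012],
    [-0.005,-0.14,-0.012],
  ],
  turn=[
    [0,0,0],
    [0,0,0],
    [0,0,0],
    [0,0,0],
    [0,0,0],
  ],
)

```text
t: 3.17
tcp_pos: [0.5598, -0.1486, 0.0542]
tool_rot: [0.997, 0.075, 0.0, -0.0]
force: [-0.0, -0.1, -1.5]
finger_gap: 0.625
gripper_force: 64.2
```

Call:
apply_moves(
  claw=[-1,-1,-1,-1,-1],
  travel=[
    [-0.001,-0.03,0],
    [-0.002,-0.048,0],
    [-0.002,-0.055,0],
    [-0.002,-0.055,0],
    [-0.002,-0.055,0],
  ],
  turn=[
    [0,0,0],
    [0,0,0],
    [0,0,0],
    [0,0,0],
    [0,0,0],
  ],
)

```text
t: 3.58
tcp_pos: [0.5532, -0.1076, 0.054]
tool_rot: [0.997, 0.076, 0.001, 0.001]
force: [0.4, -0.5, -1.8]
finger_gap: 0.624
gripper_force: 64.2
```

```bash
python3 go.py 0.554 -0.108 0.008 8.7; python3 -c "
from h import *
s2=snap('side','s3.png')
cv2.imwrite('pics/s3c.png',cv2.resize(s2['pixels'][90:310,180:420,::-1],None,fx=2.5,fy=2.5))"
```

```text
t 3.58 pos [ 0.5532 -0.1076  0.054 ] yaw 8.72 gap 0.624 F [ 0.4 -0.5 -1.8] gf 64.16889309883118
travel [0.0008 0.0006 0.0575] turn [ 0.0004 -0.0005  0.0001] rows 1.1
```

View pics/s3c.png

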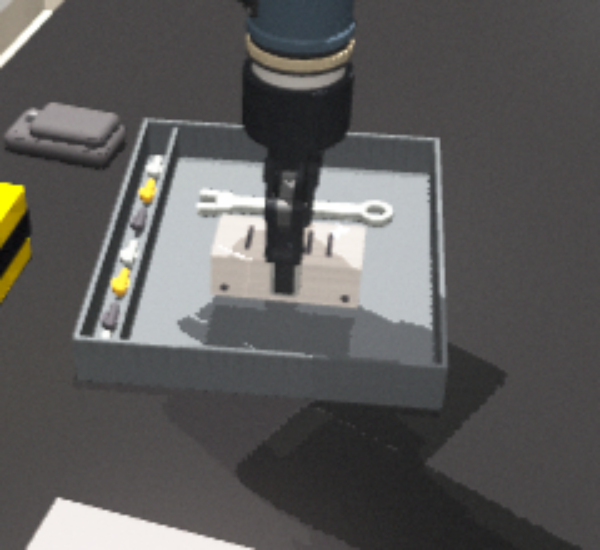

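The cover hangs upright at (288,260) over the empty half, and the spanner lies uncovered on the floor from (205,200) to (380,212). Lowering it gently.

Call:
apply_moves(
  claw=[-1,-1,-1,-1,-1],
  travel=[
    [0,0,0.015],
    [0,0,0.032],
    [0,0,0.044],
    [0,0,0.05],
    [0,0,0.053],
  ],
  turn=[
    [0,0,0],
    [0,0,0],
    [0,0,0],
    [0,0,0],
    [0,0,0],
  ],
)

```text
t: 4.05
tcp_pos: [0.5516, -0.1073, 0.0097]
tool_rot: [0.997, 0.075, -0.001, -0.0]
force: [0.4, -0.0, -1.4]
finger_gap: 0.621
gripper_force: 64.2
```

Call:
apply_moves(
  claw=[-1,-1,-1,-1,-1],
  travel=[
    [0,0,0.001],
    [0,0,0.002],
    [0,0,0.003],
    [0,0,0.004],
    [0,0,0.004],
  ],
  turn=[
    [0,0,0],
    [0,0,0],
    [0,0,0],
    [0,0,0],
    [0,0,0],
  ],
)

```text
t: 4.47
tcp_pos: [0.5525, -0.1071, 0.0094]
tool_rot: [0.997, 0.076, 0.0, 0.0]
force: [-2.4, -0.1, 5.0]
finger_gap: 0.623
gripper_force: 65.0
```

Call:
apply_moves(
  claw=[0.6,1,1,1,1],
  travel=[
    [0,0,-0.002],
    [0,0,-0.002],
    [0,0,-0.002],
    [0,0,-0.002],
    [0,0,-0.002],
  ],
  turn=[
    [0,0,0],
    [0,0,0],
    [0,0,0],
    [0,0,0],
    [0,0,0],
  ],
)

```text
t: 4.88
tcp_pos: [0.5524, -0.1068, 0.0096]
tool_rot: [0.997, 0.076, 0.0, 0.0]
force: [-0.4, 0.3, 0.9]
finger_gap: 1.001
gripper_force: 0.0
```

Call:
apply_moves(
  claw=[1,1,1,1,1],
  travel=[
    [0,0,-0.01],
    [0,0,-0.04],
    [0,0,-0.08],
    [0,0,-0.12],
    [0,0,-0.15],
  ],
  turn=[
    [0,0,0],
    [0,0,0],
    [0,0,0],
    [0,0,0],
    [0,0,0],
  ],
)

```text
t: 5.3
tcp_pos: [0.5528, -0.107, 0.1322]
tool_rot: [0.997, 0.076, 0.001, 0.0]
force: [-0.0, -0.9, 0.4]
finger_gap: 1.002
gripper_force: 0.0
```

```bash
cat > m2.py <<'E'
from h import *
s2=snap('side','s4.png'); s=snap('top','t4.png')
cv2.imwrite('pics/s4c.png',cv2.resize(np.hstack([s['pixels'][80:300,290:490,::-1],s2['pixels'][90:310,215:415,::-1]]),None,fx=2,fy=2))
# spanner in side view: bright pixels near its known place, on plane z=.013
b=s2['pixels'].astype(int).sum(-1);v,u=np.mgrid[:420,:560]
rect(s2,'spanner',(b>500)&(u>250)&(u<345)&(v>158)&(v<182),.013)
q=onplane(s2,np.array([(205,200),(378,212)])/2.5+[180,90],.013);print(q,q.mean(0),np.degrees(np.arctan2(*(q[0]-q[1])[1::-1])))
E
python3 m2.py;python3 go.py 0.585 -0.2635 0.11 10
```

```text
spanner 923 c [ 604.9 -257.8] size [160.8  86.8] ang 17.6 mean [ 0.6292 -0.2443  0.013 ]
[[ 0.66093596 -0.24266533  0.013     ]
 [ 0.5123932  -0.27031291  0.013     ]] [ 0.58666458 -0.25648912  0.013     ] 10.543553930646688
t 5.4 pos [ 0.5552 -0.1079  0.1344] yaw 8.72 gap 1.004 F [ 1.5 -0.  -0.7] gf 0.0
travel [0.007  0.1977 0.0315] turn [ 0.0016 -0.0027 -0.0071] rows 3.8
```

View pics/s4c.png

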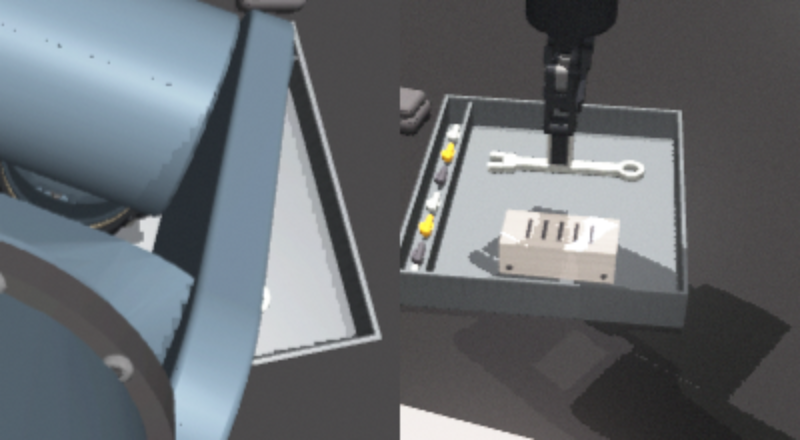

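The cover stands upright and free in the +y half (side half, about (560,245)). The spanner lies clear from (490,160) to (640,170). I go for the spanner with the fingers half open.

Call:
apply_moves(
  claw=[0.5,0,0,0,0],
  travel=[
    [0.001,0.03,0],
    [0.003,0.075,0],
    [0.005,0.12,0.01],
    [0.007,0.16,0.02],
    [0.008,0.185,0.03],
  ],
  turn=[
    [0,0,-0.008],
    [0,0,-0.008],
    [0,0,-0.008],
    [0,0,-0.008],
    [0,0,-0.008],
  ],
)

```text
t: 5.82
tcp_pos: [0.5816, -0.2556, 0.105]
tool_rot: [0.996, 0.088, 0.001, 0.001]
force: [0.4, -0.2, -0.4]
finger_gap: 0.501
gripper_force: 0.0
```

Call:
apply_moves(
  claw=[0,0,0],
  travel=[
    [0,0.01,0],
    [0,0.01,0],
    [0,0.01,0],
  ],
  turn=[
    [0,0,0],
    [0,0,0],
    [0,0,0],
  ],
)

```text
t: 6.07
tcp_pos: [0.5816, -0.259, 0.1052]
tool_rot: [0.996, 0.088, -0.001, -0.001]
force: [0.3, 1.4, 0.2]
finger_gap: 0.498
gripper_force: 0.0
```

```bash
python3 go.py 0.586 -0.261 0.007 10.2
```

```text
t 6.07 pos [ 0.5816 -0.259   0.1052] yaw 10.11 gap 0.498 F [0.3 1.4 0.2] gf 0.0
travel [0.0051 0.0036 0.1227] turn [-0.0006  0.0004 -0.0005] rows 2.4
```

Call:
apply_moves(
  claw=[0,0,0,0,0],
  travel=[
    [0.004,0.003,0.03],
    [0.004,0.003,0.07],
    [0.004,0.003,0.1],
    [0.004,0.003,0.115],
    [0.004,0.003,0.122],
  ],
  turn=[
    [0,0,0],
    [0,0,0],
    [0,0,0],
    [0,0,0],
    [0,0,0],
  ],
)

```text
t: 6.48
tcp_pos: [0.5846, -0.2591, 0.0063]
tool_rot: [0.996, 0.089, -0.002, -0.002]
force: [0.4, -0.2, 0.8]
finger_gap: 0.504
gripper_force: 0.0
```

Call:
apply_moves(
  claw=[-1,-1,-1,-1,-1],
  travel=[
    [0,0,0],
    [0,0,0],
    [0,0,0],
    [0,0,0],
    [0,0,0],
  ],
  turn=[
    [0,0,0],
    [0,0,0],
    [0,0,0],
    [0,0,0],
    [0,0,0],
  ],
)

```text
t: 6.9
tcp_pos: [0.587, -0.2622, 0.0097]
tool_rot: [0.996, 0.088, 0.001, 0.001]
force: [-0.1, 1.4, 4.1]
finger_gap: 0.132
gripper_force: 59.2
```

```bash
python3 go.py 0.586 -0.261 0.007 10.2
```

```text
t 6.9 pos [ 0.587  -0.2622  0.0097] yaw 10.13 gap 0.132 F [-0.1  1.4  4.1] gf 59.161823987960815
travel [-0.001  -0.0017  0.0033] turn [ 0.0005 -0.0007 -0.0004] rows 0.1
```

Call:
apply_moves(
  claw=[-1,-1,-1,-1,-1],
  travel=[
    [0,0,-0.003],
    [0,0,-0.008],
    [0,0,-0.014],
    [0,0,-0.02],
    [0,0,-0.025],
  ],
  turn=[
    [0,0,0],
    [0,0,0],
    [0,0,0],
    [0,0,0],
    [0,0,0],
  ],
)

```text
t: 7.32
tcp_pos: [0.5861, -0.262, 0.0287]
tool_rot: [0.996, 0.088, 0.0, 0.0]
force: [0.5, -0.4, -1.1]
finger_gap: 0.129
gripper_force: 58.6
```

```bash
python3 -c "
from h import *
s2=snap('side','s5.png')
cv2.imwrite('pics/s5c.png',cv2.resize(s2['pixels'][90:310,180:420,::-1],None,fx=2.5,fy=2.5))"; python3 go.py 0.586 -0.261 0.11 10.2
```

```text
t 7.37 pos [ 0.5865 -0.2623  0.0294] yaw 10.14 gap 0.128 F [-0.8 -0.7 -1.3] gf 58.573277592659
travel [-0.0002 -0.0016 -0.1008] turn [ 0.0004 -0.0004 -0.0004] rows 1.9
```

View pics/s5c.png

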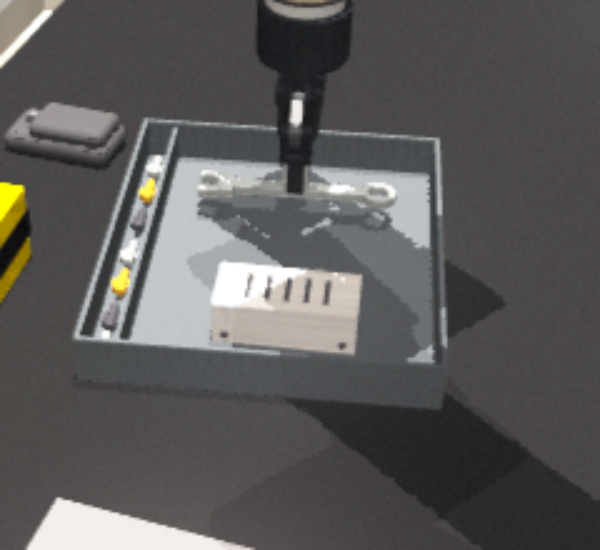

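The spanner is off the floor and the gripper holds it at mid-shaft, near (295,185); the cover still stands at (285,305). The ring at (380,195) looks rounder than before, so I will check for roll after lifting higher.

Call:
apply_moves(
  claw=[-1,-1,-1,-1,-1],
  travel=[
    [0,0,-0.02],
    [0,0,-0.05],
    [0,0,-0.08],
    [0,0,-0.1],
    [0,0,-0.11],
  ],
  turn=[
    [0,0,0],
    [0,0,0],
    [0,0,0],
    [0,0,0],
    [0,0,0],
  ],
)

```text
t: 7.78
tcp_pos: [0.5872, -0.2627, 0.1188]
tool_rot: [0.996, 0.088, 0.002, 0.001]
force: [0.6, -0.4, -2.3]
finger_gap: 0.13
gripper_force: 58.8
```

```bash
cat > m3.py <<'E'
from h import *
s2=snap('side','s6.png'); st=manip.sense(); print(st['tcp_pos'],st['finger_gap'])
P=world(s2); b=s2['pixels'].astype(int).sum(-1)
c=np.radians(10.15); ex=np.array([np.cos(c),np.sin(c),0]); ey=np.array([-np.sin(c),np.cos(c),0])
D=P-st['tcp_pos']; L=np.stack([D@ex,D@ey,D[...,2]],-1)*1000
m=(s2['depth']>0)&(abs(L[...,0])<105)&(abs(L[...,0])>18)&(abs(L[...,1])<25)&(abs(L[...,2])<25)
for n,k in(('ring',m&(L[...,0]<-55)),('jaw',m&(L[...,0]>55)),('shaft',m&(abs(L[...,0])<50))):
    p=L[k]; 
    if len(p)<20: print(n,len(p)); continue
    A=np.c_[p[:,:2],np.ones(len(p))]; w=np.ones(len(p))
    for _ in range(10):
        f=np.linalg.lstsq(A*w[:,None],p[:,2]*w,rcond=None)[0]; w=1/(1+abs(A@f-p[:,2])/2)
    _,_,V=np.linalg.svd(p-p.mean(0),full_matrices=False)
    print(n,len(p),'mean',p.mean(0).round(1),'range',np.percentile(p,[3,97],0).round(1).tolist(),'fit',f.round(2),'pca n',V[2].round(2))
vv,uu=np.nonzero(m); a=[max(vv.min()-30,0),vv.max()+30,max(uu.min()-20,0),uu.max()+20]
cv2.imwrite('pics/s6c.png',cv2.resize(s2['pixels'][a[0]:a[1],a[2]:a[3],::-1],None,fx=5,fy=5,interpolation=cv2.INTER_CUBIC)[:600,:800])
E
python3 m3.py
```

```text
[ 0.58749743 -0.26281677  0.1193783 ] 0.13135633008588643
ring 135 mean [-71.1   3.4   0.3] range [[-86.2, -11.3, -4.5], [-56.0, 16.3, 3.9]] fit [ 0.02 -0.06  2.94] pca n [ 0.01 -0.04 -1.  ]
jaw 136 mean [68.8  5.   1. ] range [[56.4, -11.9, -5.4], [81.7, 17.0, 4.2]] fit [-0.05 -0.08  5.68] pca n [-0.05 -0.09 -0.99]
shaft 209 mean [0.  4.6 0.9] range [[-48.0, -4.7, -4.9], [48.3, 10.4, 4.5]] fit [ 0.01 -0.26  2.43] pca n [ 0.01 -0.38 -0.92]
```

View pics/s6c.png

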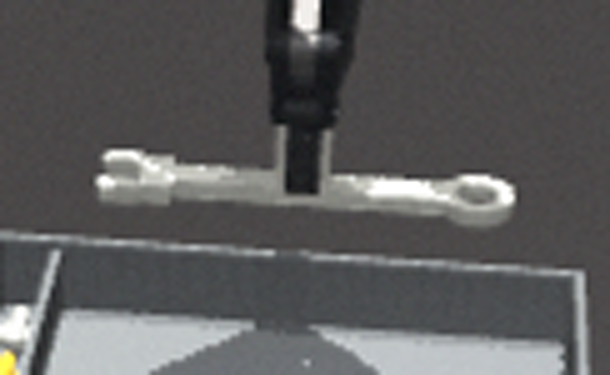

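The crop shows the spanner level, from the jaw at (100,180) to the ring at (510,200), well above the tray. The plane fit of the heads agrees, so it has not rolled. I now carry it to the mat.

```bash
python3 go.py 0.555 0.2035 0.11 10.15
```

```text
t 7.83 pos [ 0.5875 -0.2628  0.1194] yaw 10.15 gap 0.131 F [ 0.3 -0.9 -0.4] gf 58.7726765871048
travel [ 0.0627 -0.581   0.0097] turn [ 0.0012 -0.0013 -0.    ] rows 11.2
```

Call:
apply_moves(
  claw=[-1,-1,-1,-1,-1],
  travel=[
    [0.001,-0.012,0],
    [0.004,-0.04,0],
    [0.008,-0.08,0],
    [0.013,-0.125,0],
    [0.018,-0.17,0],
  ],
  turn=[
    [0,0,0],
    [0,0,0],
    [0,0,0],
    [0,0,0],
    [0,0,0],
  ],
)

```text
t: 8.25
tcp_pos: [0.5743, -0.1234, 0.1142]
tool_rot: [0.996, 0.088, -0.002, -0.001]
force: [1.4, -0.2, -0.5]
finger_gap: 0.132
gripper_force: 58.8
```

Call:
apply_moves(
  claw=[-1,-1,-1,-1,-1],
  travel=[
    [0.005,-0.045,0],
    [0.01,-0.09,0],
    [0.015,-0.135,0],
    [0.02,-0.18,0],
    [0.025,-0.225,0],
  ],
  turn=[
    [0,0,0],
    [0,0,0],
    [0,0,0],
    [0,0,0],
    [0,0,0],
  ],
)

```text
t: 8.67
tcp_pos: [0.562, 0.0576, 0.1144]
tool_rot: [0.996, 0.088, -0.002, -0.0]
force: [-0.0, 0.1, -2.0]
finger_gap: 0.133
gripper_force: 58.8
```

Call:
apply_moves(
  claw=[-1,-1,-1,-1,-1],
  travel=[
    [0.005,-0.045,0],
    [0.01,-0.09,0],
    [0.014,-0.13,0],
    [0.017,-0.158,0.005],
    [0.019,-0.175,0.01],
  ],
  turn=[
    [0,0,0],
    [0,0,0],
    [0,0,0],
    [0,0,0],
    [0,0,0],
  ],
)

```text
t: 9.08
tcp_pos: [0.5522, 0.1989, 0.1065]
tool_rot: [0.996, 0.09, -0.002, -0.0]
force: [0.4, 0.1, -2.0]
finger_gap: 0.131
gripper_force: 58.8
```

Call:
apply_moves(
  claw=[-1,-1,-1],
  travel=[
    [0,-0.008,0],
    [0,-0.008,0],
    [0,-0.008,0],
  ],
  turn=[
    [0,0,0],
    [0,0,0],
    [0,0,0],
  ],
)

```text
t: 9.33
tcp_pos: [0.5529, 0.2013, 0.1074]
tool_rot: [0.996, 0.088, -0.001, 0.0]
force: [-0.7, 0.3, -0.9]
finger_gap: 0.128
gripper_force: 58.8
```

```bash
python3 go.py 0.555 0.2035 0.0075 10.15
```

```text
t 9.33 pos [0.5529 0.2013 0.1074] yaw 10.14 gap 0.128 F [-0.7  0.3 -0.9] gf 58.76562416553497
travel [ 0.0032 -0.0023  0.1248] turn [ 0.0002  0.0005 -0.    ] rows 2.4
```

Call:
apply_moves(
  claw=[-1,-1,-1,-1,-1],
  travel=[
    [0,0,0.02],
    [0,0,0.055],
    [0,0,0.09],
    [0,0,0.11],
    [0,0,0.117],
  ],
  turn=[
    [0,0,0],
    [0,0,0],
    [0,0,0],
    [0,0,0],
    [0,0,0],
  ],
)

```text
t: 9.75
tcp_pos: [0.5519, 0.1998, 0.0118]
tool_rot: [0.996, 0.087, -0.003, 0.0]
force: [0.5, 0.2, -1.3]
finger_gap: 0.132
gripper_force: 58.8
```

Call:
apply_moves(
  claw=[-1,-1,-1,-1,-1],
  travel=[
    [0,0,0.002],
    [0,0,0.004],
    [0,0,0.006],
    [0,0,0.006],
    [0,0,0.006],
  ],
  turn=[
    [0,0,0],
    [0,0,0],
    [0,0,0],
    [0,0,0],
    [0,0,0],
  ],
)

```text
t: 10.17
tcp_pos: [0.5542, 0.2021, 0.0107]
tool_rot: [0.996, 0.088, 0.001, -0.0]
force: [0.3, -0.9, -1.6]
finger_gap: 0.127
gripper_force: 58.8
```

```bash
python3 go.py 0.555 0.2035 0.0075 10.15
```

```text
t 10.17 pos [0.5542 0.2021 0.0107] yaw 10.14 gap 0.127 F [ 0.3 -0.9 -1.6] gf 58.762637972831726
travel [ 0.0013 -0.0015  0.004 ] turn [ 0.     -0.0006 -0.0001] rows 0.1
```

Not yet in contact (the force is still about -1.6 N), so I keep creeping down.

Call:
apply_moves(
  claw=[-1,-1,-1,-1,-1],
  travel=[
    [0,0,0.001],
    [0,0,0.002],
    [0,0,0.003],
    [0,0,0.003],
    [0,0,0.003],
  ],
  turn=[
    [0,0,0],
    [0,0,0],
    [0,0,0],
    [0,0,0],
    [0,0,0],
  ],
)

```text
t: 10.58
tcp_pos: [0.5538, 0.2022, 0.0086]
tool_rot: [0.996, 0.089, 0.001, -0.0]
force: [-2.0, -1.1, 6.0]
finger_gap: 0.129
gripper_force: 59.8
```

Call:
apply_moves(
  claw=[-0.4,0,0,0,0],
  travel=[
    [0,0,-0.001],
    [0,0,-0.001],
    [0,0,-0.001],
    [0,0,-0.001],
    [0,0,-0.001],
  ],
  turn=[
    [0,0,0],
    [0,0,0],
    [0,0,0],
    [0,0,0],
    [0,0,0],
  ],
)

```text
t: 11.0
tcp_pos: [0.5533, 0.2021, 0.0079]
tool_rot: [0.996, 0.088, -0.0, -0.0]
force: [-1.4, -0.0, -0.6]
finger_gap: 0.505
gripper_force: 0.0
```

Call:
apply_moves(
  claw=[0,0,0,0,0],
  travel=[
    [0,0,-0.01],
    [0,0,-0.04],
    [0,0,-0.09],
    [0,0,-0.14],
    [0,0,-0.18],
  ],
  turn=[
    [0,0,0],
    [0,0,0],
    [0,0,0],
    [0,0,0],
    [0,0,0],
  ],
)

```text
t: 11.42
tcp_pos: [0.5538, 0.2022, 0.1549]
tool_rot: [0.996, 0.088, 0.001, -0.0]
force: [0.9, 0.8, 0.2]
finger_gap: 0.496
gripper_force: 0.0
```

Call:
apply_moves(
  claw=[0,0,0,0],
  travel=[
    [0,0,0],
    [0,0,0],
    [0,0,0],
    [0,0,0],
  ],
  turn=[
    [0,0,0],
    [0,0,0],
    [0,0,0],
    [0,0,0],
  ],
)

```text
t: 11.75
tcp_pos: [0.5521, 0.2018, 0.1507]
tool_rot: [0.996, 0.088, -0.002, 0.0]
force: [-0.8, -0.5, -0.7]
finger_gap: 0.502
gripper_force: 0.0
```

```bash
python3 -c "
from h import *
s2=snap('side','s7.png')
cv2.imwrite('pics/s7c.png',s2['pixels'][:,:,::-1])"
```

```text
(no output)
```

View pics/s7c.png

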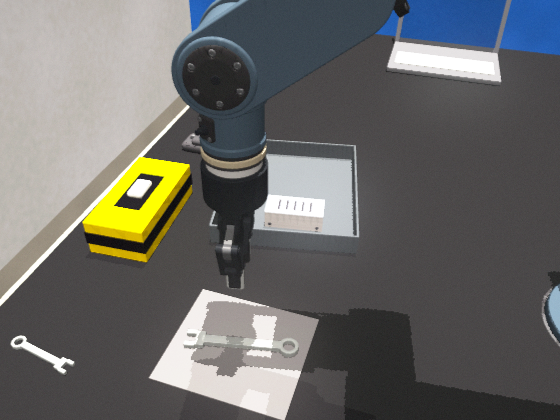

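The spanner lies flat in the middle of the mat, from the jaw at (192,340) to the ring at (288,347). The cover stands upright in the tray at (293,213), and the gripper is clear of both.

```bash
python3 -c "
from station import manip
print(manip.sign_off())"
```

```text
the job is handed in; nothing more can be done
None
```

The job is handed in: in the last picture the cover stands upright in the tray's +y half and the spanner lies flat mid-mat, gripper clear of both, at about 12 s of the 51 s; sign-off gave no verdict.

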